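Fit a hatch panel under its lips and level it with a wedge

TASK

Fit the loose plywood hatch panel into the wooden bay: tilt it, feed one end in under the flat lip (the deeper pocket), lower its other end past the tall tall block, then slide it back so that both ends are caught underneath, and let it down onto the two side ledges. One ledge is low, so after letting go of the panel push the tapered wooden wedge, thin end first, through the notch in the side rail and under the panel's low edge until the panel is level, its top flush with the side rails. Let go of everything, leave the wedge in place, and do not disturb the other things on the bench.

Things in the scene. Friction and masses are not known exactly. Their poses are not given: they have to be found in the camera images.
- bay: Fixed wooden bay on the bench, open below, 244 (x) x 142 (y) x 96 mm high. Origin on the bench top (z = 0) under the centre of its top opening; x along its length towards the tall block (the flat lip's end at -x), y across; the low, notched side (-y) faces away from the robot, z up. Inside, from x = -125 to +95, y = -59 to +59; walls 12 thick, beside the two pockets 52 high. 
- flat_lip (a point): Middle of the inner edge of the flat lip's underside: bay x = -75, z = 52. The lip is a flat plate 10 thick (top at z = 62) with a pocket 50 deep under it, to x = -125.
- tall_block (a point): Middle of the inner edge of the tall tall block's underside: bay x = +75, z = 52. The block's top is at z = 96; the pocket under it is 20 deep, to x = +95. The opening between lip and block is 150 long.
- high_ledge (a point): Top of the high ledge at mid-opening: bay y = +52, z = 22. 14 wide (y = 45 to 59), it runs the whole inside length.
- low_ledge_notch (a point): Centre of the notch on the low side, at the low ledge's top: bay x = 0, y = -52, z = 14. The low ledge is 14 wide (y = -45 to -59). The notch, 50 wide (x = -25 to +25), cuts ledge and side rail right through down to the bench.
- side_rail (a point): Middle of the top of the +y side rail: bay y = +65, z = 30. Both side rails (y = 59 to 71 and -59 to -71, x = -75 to +75) are 30 high: the height mark for the panel's top.
- panel_mid (a point): Loose plywood panel, 185 (x) x 108 (y) x 8 mm, about 0.16 kg, same either way round, flat on the bench at the start. In the middle of its top an upright wooden grip block 16 (x) x 60 (y) x 40 high (8 to 48 above the underside). The point is on the centre line, 24 above the underside; z out of the top. Level in the bay, its underside is at z = 22, its top at 30.
- wedge_grip (a point): Loose wooden wedge, 130 long, 30 wide, about 0.13 kg, on its flat underside on the bench. Ramp 100 long, 6 thick at the thin tip, 31 at the thick end (1 in 4); behind it an upright grip block 30 x 30 mm, 58 high. The point is the centre of the grip block, 29 above the underside; x points to the thin tip, 115 ahead of the point; z up.
- partsbox: Bystander: open cardboard box 90 x 110 x 45 mm high; origin centre of its underside.
- driver: Bystander: screwdriver lying on the bench, about 200 mm long.
- jar: Bystander: closed glass jar 60 mm across, 75 mm high; origin centre of its underside.
Not all that is in view belongs to the job. Leave any pink or yellow look-alike of the part that bears panel_mid alone.

How it is judged (in metres and radians):
On the way, in this order (a step that is already met when the one before it is completed fails the run):
1. the panel is tilted more than 17 degrees in the bay's opening (angle between panel_mid's own z axis and vertical above 0.3 rad and horizontal distance between panel_mid and bay below 0.09 m and height (world z) of panel_mid below 0.14 m), for 0.1 s.
2. the panel rests released on both ledges, tipped to the low one, both ends caught under lip and block (x of panel_mid in the frame of bay between -0.0165 and 0.006 m and height (world z) of panel_mid below 0.0455 m and angle between panel_mid's own z axis and vertical between 0.05 and 0.12 rad and contact force between the fingers and panel below 0.1 N), for 0.2 s.
At the end, for the whole second after the job is handed in: The panel lies in the bay, at rest, both ends at least 1 mm under the flat lip and the tall block, level within 1.5 degrees (low edge within about 2.5 mm of flush with the side rails), carried by the wedge, which stands on the bench under its low edge, at rest and released (x of panel_mid in the frame of bay between -0.0165 and 0.006 m and y of panel_mid in the frame of bay between -0.012 and 0.012 m and height (world z) of panel_mid between 0.043 and 0.049 m and angle between panel_mid's own z axis and vertical below 0.027 rad and contact force between wedge and panel above 0.1 N and angle between wedge_grip's own z axis and vertical below 0.06 rad and linear speed of each of panel, wedge below 0.01 m/s); the robot touches nothing.
It fails at once if parts box moved more than 30 mm (distance of partsbox from where it was at the start of the episode above 0.03 m).
It fails at once if screwdriver moved more than 30 mm (distance of driver from where it was at the start of the episode above 0.03 m).
It fails at once if jar moved more than 30 mm (distance of jar from where it was at the start of the episode above 0.03 m).
It also fails if it takes over 61 s, if anything falls off the work surface, if the arm or the gripper's body presses on something with over 40 N, if the wrist force passes 120 N, or if a joint passes its speed limit or range.

ROBOT

A 6-joint arm with a two-finger parallel gripper is mounted at the origin on the work surface. World frame = base frame: x ahead of the robot, y to its left, z up, the work surface at z = 0. Lengths are in mm, angles in rad, forces in N, time in s.
With the tool pointing down it reaches from about 350 to 975 mm from the base axis. Payload 7.1 kg.
Tool frame: the origin (TCP) lies between the finger pads; the fingertips stand 8 mm ahead of it and the grasp point (between the pads) lies 11 mm behind it; x points along the fingers, y is the direction in which the jaws open and shut, and the axes are right-handed (so a half turn about x gives the same grasp; the last joint's range is limited). The gripper opens to 88 mm and grips with 3 to 60 N. Pads are 20 mm wide; open, the fingers measure 115 mm over their backs; the gripper's body (75 mm by 178 mm) begins 61 mm behind the grasp point.
Start: joints at [-1.158, 0.423, 1.63, -0, 1.089, -0.019], TCP at [261.581, -567.609, 230.675] pointing down, gripper open.
Joint ranges: [-3, 3], [-0.9, 2.11], [0.09, 2.58], [-1.31, 4.45], [0.11, 2.69], [-2.54, 2.54]. Speed limits (rad/s): [2.39, 2.39, 3.01, 3.14, 3.14, 3.14].

INTERFACE

Orientations are given as a rotation vector (axis times angle).
In Python, from workcell import ctrl gives the robot as it stands.
- The arm moves only by the tool apply_moves, never from a script. Its argument "increments" is a list of rows, each an object with "gripper": the opening in per cent of the stroke, from 0 (shut) to 100 (fully open); "delta_pos": the shift along the tool's x, y, z in cm, a list of three; "dr": the turn, a rotation vector about the tool's x, y, z in rad, a list of three. In form: [{"gripper": gripper, "delta_pos": [dx, dy, dz], "dr": [ax, ay, az]}, ...]. A call has exactly 5 rows; each row shifts and turns the commanded pose from where the row before left it, along the tool's axes as they then stand; what a row does not reach is not made up. A row lasts 1/12 s, in which the tool goes at most 41.7 mm and 7.16 degrees, less where a joint would pass 70% of its speed; a pose out of reach is approached as far as the arm can. A call with a gripper value outside its range is refused whole. The fingers move at their own pace and stop on an object; the grip force is fixed at half the most. Time passes only in rows, so rows that do not move let the fingers close, or fill a call up. It gives the time, the measured TCP pose, the force and the opening at its end, in the units of the state.
- ctrl.get_obs(): the state, without advancing time (a new reading comes with each control period).
- ctrl.get_image(name): name is "side" or "top" or "wrist"; returns a dict with "img" (480x640x3 uint8, red, green, blue), "range_z" (480x640 float32, mm along the optical axis (not along the pixel's ray), 0 where there is no reading), "mtx" (3x3 intrinsics, pixels), "rvec" (rotation vector, rad) and "tvec" (3), from world to camera coordinates, as OpenCV has them. Camera axes: x right, y down, z forward; pixel columns grow to the right and rows downward; lengths in mm; the calibration is good to about 2 mm. A picture is of the moment at which its call begins.
- ctrl.close_job(): hands the job in, once; it reports no verdict.
The state is a dict: "t": time; "qpos": joint angles; "qvel": joint speeds; "joint_torque": joint torques, N m; "ee_pos": TCP position; "orientation": TCP orientation; "ft_force": force on the tool from outside, world axes, zero at the start; "moment": the same for the moment, N m; "width": finger opening in mm.
Only numpy, scipy, OpenCV 4.12 (cv2) and the standard library are available. Lean on these libraries where they do the work, as an engineer would, in place of code of your own. Each camera call takes 0.05 s, during which the arm holds its last target. There are 200 camera calls.

## Working session

There is one attempt and no reset: what is moved stays moved. The work goes in short steps, Python scripts to look and compute and a tool call to move; the robot and the scene stay as the last step left them, time stands still between calls to the robot, and variables do not carry over. Pictures are saved under pics/ and viewed, about 8 in all and at most 12, crops included, and the job is handed in when it is done.

Besides the shell and the picture viewer there is one more tool, called by a JSON object that holds its "fn" and its "kwargs", one argument or row to a line. apply_moves: Moves the arm, as the interface text tells. Its arguments: {"type":"object","properties":{"increments":{"type":"array","items":{"type":"object","properties":{"gripper":{"type":"number"},"delta_pos":{"type":"array","items":{"type":"number"}},"dr":{"type":"array","items":{"type":"number"}}}}}},"required":["increments"]}

```bash
mkdir -p pics; cat > h.py <<'E'
import numpy as np, cv2
from workcell import ctrl
def cam(n):
    d=ctrl.get_image(n); d['R']=cv2.Rodrigues(np.array(d['rvec'],float))[0]; d['t']=np.array(d['tvec'],float).ravel(); d['K']=np.array(d['mtx'],float); return d
def save(d,f): cv2.imwrite('pics/'+f,cv2.cvtColor(d['img'],cv2.COLOR_RGB2BGR))
def cloud(d):
    z=d['range_z']; v,u=np.mgrid[0:480,0:640]; K=d['K']
    P=np.stack([(u-K[0,2])*z/K[0,0],(v-K[1,2])*z/K[1,1],z],-1)
    W=(P-d['t'])@d['R']; W[z<=0]=np.nan; return W
E
python3 - <<'E'
from h import *
print(ctrl.get_obs())
a=cam('top');b=cam('side');w=cam('wrist')
for n,d in zip(['top','side','wrist'],[a,b,w]):
    save(d,n+'0.png'); np.savez('d_'+n+'0.npz',img=d['img'],range_z=d['range_z'],K=d['K'],R=d['R'],t=d['t']); print(n,d['K'].tolist(),(-d['R'].T@d['t']).round(), (d['range_z']>0).mean())
E
```

```text
{'t': 0.0, 'qpos': array([-1.15799624e+00,  4.23835857e-01,  1.63070781e+00,  1.91760614e-05,
        1.08858529e+00, -1.89796699e-02]), 'qvel': array([-0.00060808,  0.00244415, -0.00119673, -0.00112604, -0.00052029,
        0.00222995]), 'joint_torque': array([-5.67994334e-05, -5.44627333e+01, -2.73667628e+01,  6.42855233e-02,
        2.26417941e-02, -1.15899920e-04]), 'ee_pos': array([ 261.37260316, -567.11415535,  229.89780127]), 'orientation': array([ 1.98300616,  0.4364754 , -1.98358262]), 'ft_force': array([ 0.19036495, -0.43258237,  0.26857701]), 'moment': array([-0.02313112,  0.02075307, -0.01999595]), 'width': 87.8184279887998}
top [[444.76272260150563, 0.0, 312.32334953115964], [0.0, 444.76272260150563, 238.2891601033116], [0.0, 0.0, 1.0]] [ 410.  -71. 1054.] 0.9958984375
side [[559.0566240076016, 0.0, 320.74901618500667], [0.0, 559.0566240076016, 239.45222164126974], [0.0, 0.0, 1.0]] [-161.  662.  924.] 0.9960026041666666
wrist [[350.93220675337227, 0.0, 319.5740997424566], [0.0, 350.93220675337227, 237.4647173042574], [0.0, 0.0, 1.0]] [ 327. -538.  384.] 0.9960123697916666
```

View pics/top0.png

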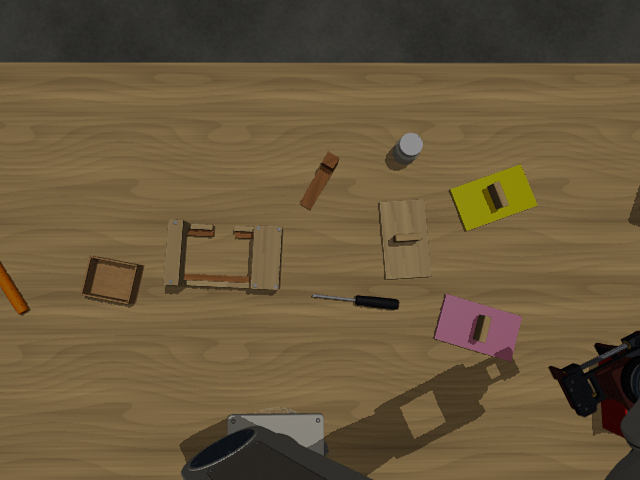

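View pics/side0.png

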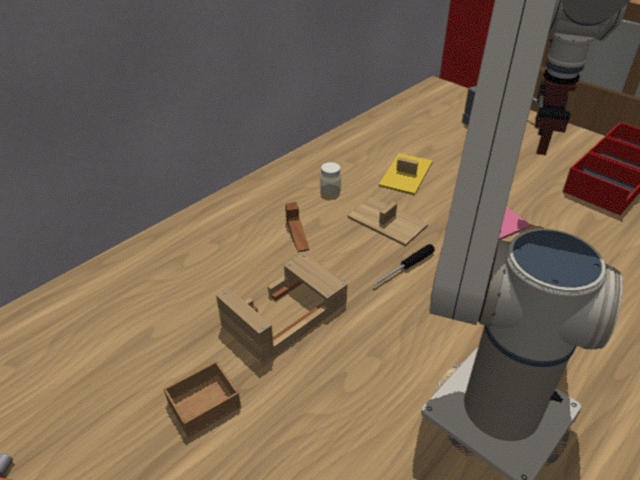

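The top view shows the candidates for the panel: plain plywood at (405,240), yellow at (493,197) and pink at (480,328). I choose the plain plywood one. The bay is at (224,256) with its tall block on the left (+world y), and the wedge is at (320,180) with its tip towards (307,207).

```bash
python3 - <<'E'
from h import *
d=dict(np.load('d_top0.npz')); W=cloud(d); Z=W[...,2]
print('bench z',np.nanmedian(Z[100:400:5,20:60]), np.nanmedian(Z[320:400,330:400]))
def rect(u0,u1,v0,v1,z0,z1,name):
    m=np.zeros(Z.shape,bool); m[v0:v1,u0:u1]=True; m&=(Z>z0)&(Z<z1)
    n,l,s,c=cv2.connectedComponentsWithStats(m.astype(np.uint8)); k=1+np.argmax(s[1:,4]); m=l==k
    P=W[m]; r=cv2.minAreaRect(P[:,:2].astype(np.float32))
    print(name,m.sum(),'c',np.round(r[0],1),'size',np.round(r[1],1),'ang',round(r[2],2),'z',np.percentile(P[:,2],[5,50,95]).round(1), cv2.boxPoints(r).round(0).tolist())
rect(370,440,190,290,4,15,'panel'); rect(370,440,190,290,40,60,'grip')
rect(290,350,145,215,4,70,'wedge'); rect(290,350,145,215,50,66,'wgrip')
rect(155,195,210,300,85,105,'tall'); rect(240,290,210,300,55,70,'lip')
rect(190,255,260,300,26,36,'rail+y'); rect(180,250,215,245,26,36,'rail-y')
rect(70,150,250,310,35,55,'box'); rect(390,430,120,170,60,90,'jar'); rect(300,410,285,315,5,40,'driver')
I=cv2.cvtColor(d['img'],cv2.COLOR_RGB2BGR)[130:310,150:450]; cv2.imwrite('pics/crop0.png',cv2.resize(I,(800,480),interpolation=2))
E
```

```text
bench z -0.6002750564664602 -0.23794638583755126
panel 3232 c [ 509.9 -306.9] size [188.2 112.2] ang 2.55 z [ 4.9  7.9 11.1] [[413.0, -255.0], [418.0, -367.0], [606.0, -359.0], [601.0, -247.0]]
grip 194 c [ 509.  -306.1] size [16.4 60.4] ang 3.68 z [43.  47.4 50.2] [[499.0, -276.0], [503.0, -337.0], [519.0, -336.0], [515.0, -275.0]]
wedge 792 c [ 644.  -102.3] size [ 32.9 130.5] ang 59.13 z [ 7.  22.5 59. ] [[580.0, -83.0], [692.0, -150.0], [708.0, -122.0], [596.0, -55.0]]
wgrip 180 c [ 685.9 -128.7] size [30.  31.5] ang 58.84 z [53.5 57.7 60.2] [[665.0, -133.0], [692.0, -150.0], [707.0, -124.0], [680.0, -108.0]]
tall 1062 c [474.2 213.2] size [ 33.1 141.9] ang 86.9 z [91.1 95.5 98.2] [[402.0, 201.0], [544.0, 193.0], [546.0, 226.0], [404.0, 234.0]]
lip 1771 c [463.9  17.2] size [ 62.3 142. ] ang 87.05 z [58.7 61.7 64.5] [[391.0, -10.0], [533.0, -18.0], [536.0, 45.0], [395.0, 52.0]]
rail+y 314 c [404.4 124.4] size [137.8  11.9] ang 86.98 z [27.1 29.7 32.4] [[395.0, 56.0], [407.0, 55.0], [414.0, 193.0], [402.0, 193.0]]
rail-y 118 c [536.8 169.8] size [50.9 11.9] ang 88.36 z [27.3 29.7 32.8] [[530.0, 145.0], [542.0, 144.0], [544.0, 195.0], [532.0, 195.0]]
box 447 c [415.4 370.8] size [111.9  90.1] ang 78.81 z [36.4 43.3 46.6] [[360.0, 325.0], [449.0, 307.0], [470.0, 417.0], [382.0, 434.0]]
jar 454 c [ 718.1 -310.8] size [51.6 52.5] ang 63.44 z [67.9 74.5 77.5] [[683.0, -322.0], [730.0, -346.0], [753.0, -300.0], [706.0, -276.0]]
driver 578 c [ 367.6 -186.9] size [198.7  26.7] ang 81.77 z [13.2 22.2 27.2] [[340.0, -283.0], [367.0, -287.0], [395.0, -90.0], [369.0, -87.0]]
```

View pics/crop0.png

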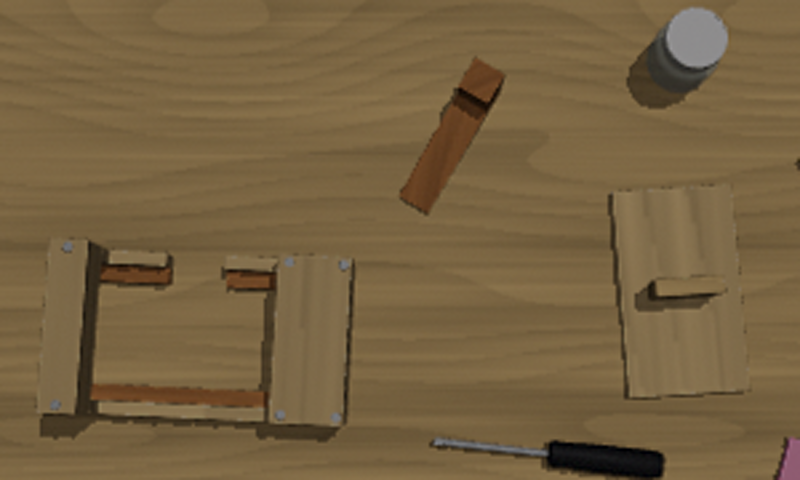

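The crop confirms it: plain plywood panel with the upright grip at about (685,288), tall block at left, flat lip at right, notch on the far rail, wedge tip pointing towards the robot.

```bash
cat >> h.py <<'E'
from scipy.spatial.transform import Rotation as Rn
BO=np.array([469.4,122.7,0]); ba=np.deg2rad(87.0)
BX=np.array([np.cos(ba),np.sin(ba),0]); BY=np.array([-np.sin(ba),np.cos(ba),0]); BZ=np.array([0,0,1.])
def down(yaw,sgn=1):  # tool x down, y at yaw (deg)
    y=np.array([np.cos(np.deg2rad(yaw)),np.sin(np.deg2rad(yaw)),0]); x=-BZ; return np.stack([x,y,np.cross(x,y)],1)
def bayT(x,y,z,th=0.,flip=1):
    """TCP pose for panel underside-centre at bay (x,y,z), tilt th deg (-x end low)"""
    t=np.deg2rad(th); px=np.cos(t)*BX+np.sin(t)*BZ; pz=-np.sin(t)*BX+np.cos(t)*BZ
    X=-pz; Y=px*flip; return BO+x*BX+y*BY+z*BZ+TC*pz, np.stack([X,Y,np.cross(X,Y)],1)
TC=27.
def rows(p,R,n=None,cur=None):
    o=ctrl.get_obs(); p0,R0=cur or (np.array(o['ee_pos']),Rn.from_rotvec(o['orientation']).as_matrix())
    rv=Rn.from_matrix(R0.T@R).as_rotvec(); dp=np.array(p)-p0
    need=max(np.linalg.norm(dp)/40,np.rad2deg(np.linalg.norm(rv))/6.8)
    n=n or int(np.ceil(need)); 
    print('need %.1f n %d'%(need,n),'dworld',dp.round(1),'dr/row',(rv/n).round(4))
    for i in range(n):
        Ri=R0@Rn.from_rotvec(rv*i/n).as_matrix(); print(i,(Ri.T@dp/n/10).round(2).tolist())
    return np.array(p),R
def st():
    o=ctrl.get_obs(); R=Rn.from_rotvec(o['orientation']).as_matrix()
    print('t %.2f'%o['t'],'p',np.round(o['ee_pos'],1),'x',R[:,0].round(3),'yaw %.2f'%np.rad2deg(np.arctan2(R[1,1],R[0,1])),'F',np.round(o['ft_force'],1),'w %.1f'%o['width'],'q',np.round(o['qpos'],2)); return o
E
python3 - <<'E'
from h import *
st()
for yaw in (2.6,182.6): rows([509.5,-306.5,130],down(yaw))
E
```

```text
t 0.15 p [ 261.4 -567.2  230.1] x [-0.     0.001 -1.   ] yaw -65.26 F [-0.4 -1.   0.1] w 87.5 q [-1.16  0.42  1.63  0.    1.09 -0.02]
need 10.0 n 10 dworld [ 248.1  260.7 -100.1] dr/row [-1.184e-01 -1.000e-04  1.000e-04]
0 [1.0, -1.33, -3.34]
1 [1.0, -0.92, -3.48]
2 [1.0, -0.51, -3.56]
3 [1.0, -0.08, -3.6]
4 [1.0, 0.34, -3.58]
5 [1.0, 0.76, -3.52]
6 [1.0, 1.17, -3.4]
7 [1.0, 1.57, -3.24]
8 [1.0, 1.94, -3.03]
9 [1.0, 2.28, -2.78]
need 16.5 n 17 dworld [ 248.1  260.7 -100.1] dr/row [1.151e-01 1.000e-04 1.000e-04]
0 [0.59, -0.78, -1.97]
1 [0.59, -1.0, -1.86]
2 [0.59, -1.21, -1.74]
3 [0.59, -1.4, -1.59]
4 [0.59, -1.57, -1.41]
5 [0.59, -1.73, -1.22]
6 [0.59, -1.86, -1.02]
7 [0.59, -1.96, -0.8]
8 [0.59, -2.04, -0.57]
9 [0.59, -2.09, -0.33]
10 [0.59, -2.11, -0.09]
11 [0.59, -2.11, 0.16]
12 [0.59, -2.08, 0.4]
13 [0.59, -2.02, 0.63]
14 [0.59, -1.93, 0.86]
15 [0.59, -1.82, 1.08]
16 [0.59, -1.69, 1.28]
```

{"fn": "apply_moves", "kwargs": {
  "increments": [
    {"gripper": 100, "delta_pos": [1, -1.33, -3.34], "dr": [-0.1184, 0, 0]},
    {"gripper": 100, "delta_pos": [1, -0.92, -3.48], "dr": [-0.1184, 0, 0]},
    {"gripper": 100, "delta_pos": [1, -0.51, -3.56], "dr": [-0.1184, 0, 0]},
    {"gripper": 100, "delta_pos": [1, -0.08, -3.6], "dr": [-0.1184, 0, 0]},
    {"gripper": 100, "delta_pos": [1, 0.34, -3.58], "dr": [-0.1184, 0, 0]}
  ]
}}

```text
t: 0.57
ee_pos: [386.3, -436.0, 180.1]
orientation: [1.596, 0.903, -1.596]
ft_force: [0.7, -0.9, 0.7]
width: 87.8
```

{"fn": "apply_moves", "kwargs": {
  "increments": [
    {"gripper": 100, "delta_pos": [1, 0.76, -3.52], "dr": [-0.1184, 0, 0]},
    {"gripper": 100, "delta_pos": [1, 1.17, -3.4], "dr": [-0.1184, 0, 0]},
    {"gripper": 100, "delta_pos": [1, 1.57, -3.24], "dr": [-0.1184, 0, 0]},
    {"gripper": 100, "delta_pos": [1, 1.94, -3.03], "dr": [-0.1184, 0, 0]},
    {"gripper": 100, "delta_pos": [1, 2.28, -2.78], "dr": [-0.1184, 0, 0]}
  ]
}}

```text
t: 0.98
ee_pos: [510.5, -305.5, 130.1]
orientation: [1.172, 1.233, -1.172]
ft_force: [0.4, -0.1, 0.8]
width: 87.3
```

```bash
python3 - <<'E'
from h import *
st()
d=cam('wrist'); W=cloud(d); Z=W[...,2]; save(d,'w1.png')
def rect(z0,z1,name,c,rad):
    m=(Z>z0)&(Z<z1)&(np.hypot(W[...,0]-c[0],W[...,1]-c[1])<rad)
    n,l,s,cc=cv2.connectedComponentsWithStats(m.astype(np.uint8)); k=1+np.argmax(s[1:,4]); m=l==k
    P=W[m]; r=cv2.minAreaRect(P[:,:2].astype(np.float32)); print(name,m.sum(),np.round(r[0],1),np.round(r[1],1),round(r[2],2),np.median(P[:,2]).round(1))
rect(43,53,'grip',(509,-306),60); rect(4,13,'panel',(509,-306),140)
rows([509.5,-306.5,27],down(2.6))
E
```

```text
t 0.98 p [ 510.5 -305.5  130.1] x [-0.  0. -1.] yaw 2.91 F [ 0.4 -0.1  0.8] w 87.3 q [-0.56  0.51  1.76 -0.    0.87 -0.61]
grip 1821 [ 510.  -305.7] [15.6 59.8] 3.2 47.7
panel 26271 [ 510.4 -306. ] [185.4 108.2] 3.54 7.8
need 2.5 n 3 dworld [  -3.9   -5.4 -101.4] dr/row [ 0.0051 -0.0008  0.    ]
0 [3.38, -0.14, 0.18]
1 [3.38, -0.14, 0.18]
2 [3.38, -0.14, 0.18]
```

{"fn": "apply_moves", "kwargs": {
  "increments": [
    {"gripper": 100, "delta_pos": [0, 0.05, -0.1], "dr": [-0.01, 0, 0]},
    {"gripper": 100, "delta_pos": [3, 0, 0], "dr": [0, 0, 0]},
    {"gripper": 100, "delta_pos": [3, 0, 0], "dr": [0, 0, 0]},
    {"gripper": 100, "delta_pos": [2.5, 0, 0], "dr": [0, 0, 0]},
    {"gripper": 100, "delta_pos": [1.85, 0, 0], "dr": [0, 0, 0]}
  ]
}}

```text
t: 1.45
ee_pos: [508.6, -306.4, 25.4]
orientation: [1.17, 1.236, -1.171]
ft_force: [0.1, 0.4, -0.6]
width: 88.0
```

{"fn": "apply_moves", "kwargs": {
  "increments": [
    {"gripper": 60, "delta_pos": [0, 0, 0], "dr": [0, 0, 0]},
    {"gripper": 0, "delta_pos": [0, 0, 0], "dr": [0, 0, 0]},
    {"gripper": 0, "delta_pos": [0, 0, 0], "dr": [0, 0, 0]},
    {"gripper": 0, "delta_pos": [0, 0, 0], "dr": [0, 0, 0]},
    {"gripper": 0, "delta_pos": [0, 0, 0], "dr": [0, 0, 0]}
  ]
}}

```text
t: 1.87
ee_pos: [510.8, -306.7, 28.7]
orientation: [1.169, 1.232, -1.168]
ft_force: [0.2, -0.4, 0.2]
width: 58.0
```

{"fn": "apply_moves", "kwargs": {
  "increments": [
    {"gripper": 0, "delta_pos": [0, 0, 0], "dr": [0, 0, 0]},
    {"gripper": 0, "delta_pos": [0, 0, 0], "dr": [0, 0, 0]},
    {"gripper": 0, "delta_pos": [0, 0, 0], "dr": [0, 0, 0]},
    {"gripper": 0, "delta_pos": [0, 0, 0], "dr": [0, 0, 0]},
    {"gripper": 0, "delta_pos": [0, 0, 0], "dr": [0, 0, 0]}
  ]
}}

```text
t: 2.28
ee_pos: [510.1, -305.9, 27.3]
orientation: [1.169, 1.235, -1.168]
ft_force: [0.3, -0.1, -0.0]
width: 24.5
```

```bash
python3 - <<'E'
from h import *
st()
o=ctrl.get_obs()
p,R=np.array(o['ee_pos']),Rn.from_rotvec(o['orientation']).as_matrix()
c=(p+[0,0,160],R)
print('carry'); rows(*bayT(20,0,170,0),cur=c)
# margins on tilt path, 2D
def marg(th,x0,z0):
    t=np.deg2rad(th);c,s=np.cos(t),np.sin(t)
    top=lambda x:z0+8/c+(x-x0)*s/c
    bot=lambda x:z0+(x-x0)*s/c
    print(th,x0,z0,'lip clr %.1f'%(52-top(-75)) if x0-8*s<-75 else 'tip right of lip by %.1f'%(x0-8*s+75),'| right end x %.1f z %.1f'%(x0+185*c,z0+185*s),'bot at 75-96: %.1f'%(bot(75)-96) if x0+185*c>75 else '', 'centre %.1f %.1f'%(x0+92.5*c,z0+92.5*s))
for a in [(25,-66,48),(25,-66,32),(24,-90,28),(22,-101,27),(15,-108,27),(8,-114,25.5),(0,-117,24)]: marg(*a)
E
```

```text
t 2.28 p [ 510.1 -305.9   27.3] x [ 0. -0. -1.] yaw 3.16 F [ 0.3 -0.1 -0. ] w 24.5 q [-0.56  0.67  1.79 -0.    0.68 -0.62]
carry
need 12.3 n 13 dworld [-39.7 448.6   9.7] dr/row [-0.1126  0.     -0.    ]
0 [-0.08, -0.11, -3.46]
1 [-0.08, 0.27, -3.45]
2 [-0.08, 0.66, -3.4]
3 [-0.08, 1.04, -3.3]
4 [-0.07, 1.4, -3.17]
5 [-0.07, 1.75, -2.99]
6 [-0.07, 2.08, -2.77]
7 [-0.07, 2.37, -2.52]
8 [-0.07, 2.64, -2.24]
9 [-0.07, 2.88, -1.93]
10 [-0.07, 3.08, -1.59]
11 [-0.07, 3.24, -1.24]
12 [-0.07, 3.35, -0.87]
25 -66 48 tip right of lip by 5.6 | right end x 101.7 z 126.2 bot at 75-96: 17.7 centre 17.8 87.1
25 -66 32 tip right of lip by 5.6 | right end x 101.7 z 110.2 bot at 75-96: 1.7 centre 17.8 71.1
24 -90 28 lip clr 8.6 | right end x 79.0 z 103.2 bot at 75-96: 5.5 centre -5.5 65.6
22 -101 27 lip clr 5.9 | right end x 70.5 z 96.3  centre -15.2 61.7
15 -108 27 lip clr 7.9 | right end x 70.7 z 74.9  centre -18.7 50.9
8 -114 25.5 lip clr 12.9 | right end x 69.2 z 51.2  centre -22.4 38.4
0 -117 24 lip clr 20.0 | right end x 68.0 z 24.0  centre -24.5 24.0
```

{"fn": "apply_moves", "kwargs": {
  "increments": [
    {"gripper": 0, "delta_pos": [0, 0, 0], "dr": [0, 0, 0]},
    {"gripper": 0, "delta_pos": [0, 0, 0], "dr": [0, 0, 0]},
    {"gripper": 0, "delta_pos": [0, 0, 0], "dr": [0, 0, 0]},
    {"gripper": 0, "delta_pos": [0, 0, 0], "dr": [0, 0, 0]},
    {"gripper": 0, "delta_pos": [-0.3, 0, 0], "dr": [0, 0, 0]}
  ]
}}

```text
t: 2.7
ee_pos: [509.7, -305.7, 29.6]
orientation: [1.169, 1.236, -1.169]
ft_force: [0.1, 0.5, -1.0]
width: 15.8
```

{"fn": "apply_moves", "kwargs": {
  "increments": [
    {"gripper": 0, "delta_pos": [-2, 0, 0], "dr": [0, 0, 0]},
    {"gripper": 0, "delta_pos": [-3.6, 0, 0], "dr": [0, 0, 0]},
    {"gripper": 0, "delta_pos": [-3.8, 0, 0], "dr": [0, 0, 0]},
    {"gripper": 0, "delta_pos": [-3.8, 0, 0], "dr": [0, 0, 0]},
    {"gripper": 0, "delta_pos": [-2.5, 0, 0], "dr": [0, 0, 0]}
  ]
}}

```text
t: 3.12
ee_pos: [510.9, -306.5, 190.7]
orientation: [1.169, 1.231, -1.167]
ft_force: [1.6, -0.4, -0.7]
width: 15.8
```

{"fn": "apply_moves", "kwargs": {
  "increments": [
    {"gripper": 0, "delta_pos": [-0.08, -0.11, -3.46], "dr": [-0.1126, 0, 0]},
    {"gripper": 0, "delta_pos": [-0.08, 0.27, -3.45], "dr": [-0.1126, 0, 0]},
    {"gripper": 0, "delta_pos": [-0.08, 0.66, -3.4], "dr": [-0.1126, 0, 0]},
    {"gripper": 0, "delta_pos": [-0.08, 1.04, -3.3], "dr": [-0.1126, 0, 0]},
    {"gripper": 0, "delta_pos": [-0.07, 1.4, -3.17], "dr": [-0.1126, 0, 0]}
  ]
}}

```text
t: 3.53
ee_pos: [494.2, -132.1, 191.2]
orientation: [0.739, 1.441, -0.739]
ft_force: [1.0, 1.0, -1.3]
width: 16.3
```

{"fn": "apply_moves", "kwargs": {
  "increments": [
    {"gripper": 0, "delta_pos": [-0.07, 1.75, -2.99], "dr": [-0.1126, 0, 0]},
    {"gripper": 0, "delta_pos": [-0.07, 2.08, -2.77], "dr": [-0.1126, 0, 0]},
    {"gripper": 0, "delta_pos": [-0.07, 2.37, -2.52], "dr": [-0.1126, 0, 0]},
    {"gripper": 0, "delta_pos": [-0.07, 2.64, -2.24], "dr": [-0.1126, 0, 0]},
    {"gripper": 0, "delta_pos": [-0.07, 2.88, -1.93], "dr": [-0.1126, 0, 0]}
  ]
}}

```text
t: 3.95
ee_pos: [479.0, 40.5, 194.7]
orientation: [0.302, 1.55, -0.302]
ft_force: [1.1, 0.9, -2.5]
width: 15.8
```

{"fn": "apply_moves", "kwargs": {
  "increments": [
    {"gripper": 0, "delta_pos": [-0.07, 3.08, -1.59], "dr": [-0.1126, 0, 0]},
    {"gripper": 0, "delta_pos": [-0.07, 3.24, -1.24], "dr": [-0.1126, 0, 0]},
    {"gripper": 0, "delta_pos": [-0.07, 3.35, -0.87], "dr": [-0.1126, 0, 0]},
    {"gripper": 0, "delta_pos": [0, 0, 0], "dr": [0, 0, 0]},
    {"gripper": 0, "delta_pos": [0, 0, 0], "dr": [0, 0, 0]}
  ]
}}

```text
t: 4.37
ee_pos: [470.0, 144.0, 196.7]
orientation: [0.038, 1.57, -0.038]
ft_force: [0.6, -0.8, -2.1]
width: 16.0
```

```bash
python3 - <<'E'
from h import *
st()
a=cam('top');b=cam('side');w=cam('wrist')
for n,d in zip(['top','side','wrist'],[a,b,w]):
    save(d,n+'1.png'); np.savez('d_'+n+'1.npz',img=d['img'],range_z=d['range_z'],K=d['K'],R=d['R'],t=d['t'])
cv2.imwrite('pics/mix1.png',cv2.cvtColor(np.hstack([cv2.resize(w['img'],(400,300)),cv2.resize(b['img'],(400,300))]),cv2.COLOR_RGB2BGR))
st()
E
```

```text
t 4.37 p [470.  144.  196.7] x [ 0. -0. -1.] yaw 87.20 F [ 0.6 -0.8 -2.1] w 16.0 q [ 0.27  0.28  1.95 -0.    0.92 -1.25]
t 4.52 p [470.2 141.7 196.5] x [-0. -0. -1.] yaw 86.93 F [ 0.5  0.  -2.5] w 15.5 q [ 0.27  0.28  1.95 -0.    0.92 -1.25]
```

View pics/mix1.png

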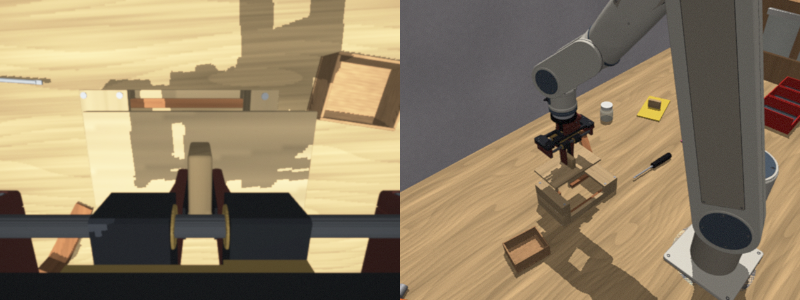

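The panel is gripped and sits level above the bay, with the screwdriver, box and wedge untouched. I'll check its in-hand pose and plan the tilt.

```bash
python3 - <<'E'
from h import *
d=dict(np.load('d_wrist1.npz')); W=cloud(d); Z=W[...,2]
m=(np.abs(Z-177.5)<8)&(np.hypot(W[...,0]-470,W[...,1]-142)<140)
n,l,s,cc=cv2.connectedComponentsWithStats(m.astype(np.uint8)); k=1+np.argmax(s[1:,4]); P=W[l==k]
A=np.c_[P[:,:2]-[470,142],np.ones(len(P))]; c=np.linalg.lstsq(A,P[:,2],rcond=None)[0]; print('plane',c,len(P))
L=(P-BO)@np.stack([BX,BY,BZ],1); print('bay extents x',np.percentile(L[:,0],[.2,99.8]),'y',np.percentile(L[:,1],[.2,99.8]))
top=L[:,0]; 
o=st(); p,R=np.array(o['ee_pos']),Rn.from_rotvec(o['orientation']).as_matrix()
print('TCP bay',(p-BO)@np.stack([BX,BY,BZ],1))
# refine bay from wrist view rail
m=(np.abs(Z-30)<4)&(W[...,0]<425)&(W[...,0]>390)&(W[...,1]>50)&(W[...,1]<200)
r=cv2.minAreaRect(W[m][:,:2].astype(np.float32)); print('rail',r,m.sum())
cur=None
for n,a in enumerate([(18,0,96,25),(17.5,0,75,25),(-5.5,0,65.6,24),(-15.2,0,61.7,22),(-18.7,0,50.9,15),(-22.4,0,38.4,8),(-24.5,0,24.5,0)]):
    T=bayT(*a); print(a); cur=rows(*T,cur=cur)
E
```

```text
plane [ 3.95004575e-03 -5.16569134e-05  1.77393403e+02] 43026
bay extents x [-73.15982327 110.66826145] y [-27.2901698   53.56826409]
t 4.52 p [470.2 141.7 196.5] x [-0. -0. -1.] yaw 86.93 F [ 0.5  0.  -2.5] w 15.5 q [ 0.27  0.28  1.95 -0.    0.92 -1.25]
TCP bay [1.90063049e+01 1.62681715e-01 1.96540436e+02]
rail ((406.3091125488281, 125.83915710449219), (148.9063720703125, 11.318466186523438), 86.96142578125) 2347
(18, 0, 96, 25)
need 3.7 n 4 dworld [ -0.5 -12.4 -76.1] dr/row [-3.000e-04 -1.000e-04  1.092e-01]
0 [1.9, -0.31, 0.01]
1 [1.86, -0.52, 0.01]
2 [1.79, -0.71, 0.0]
3 [1.7, -0.91, 0.0]
(17.5, 0, 75, 25)
need 0.5 n 1 dworld [ -0.   -0.5 -21. ] dr/row [0. 0. 0.]
0 [1.88, -0.93, 0.0]
(-5.5, 0, 65.6, 24)
need 0.6 n 1 dworld [ -1.2 -22.5  -9.2] dr/row [-0.     -0.     -0.0175]
0 [-0.12, -2.43, -0.0]
(-15.2, 0, 61.7, 22)
need 0.3 n 1 dworld [-0.5 -8.8 -3.5] dr/row [-0.      0.     -0.0349]
0 [-0.04, -0.95, 0.0]
(-18.7, 0, 50.9, 15)
need 1.0 n 2 dworld [-0.  -0.4 -9.8] dr/row [-0.     -0.     -0.0611]
0 [0.45, -0.2, -0.0]
1 [0.46, -0.17, -0.0]
(-22.4, 0, 38.4, 8)
need 1.0 n 2 dworld [ -0.   -0.5 -11.8] dr/row [-0.     -0.     -0.0611]
0 [0.57, -0.18, 0.0]
1 [0.58, -0.14, 0.0]
(-24.5, 0, 24.5, 0)
need 1.2 n 2 dworld [  0.1   1.7 -13.6] dr/row [ 0.     -0.     -0.0698]
0 [0.69, -0.01, -0.0]
1 [0.69, 0.04, -0.0]
```

```bash
sed -i 's/BO=np.array(\[469.4/BO=np.array([470.2/' h.py
```

{"fn": "apply_moves", "kwargs": {
  "increments": [
    {"gripper": 0, "delta_pos": [1.9, -0.31, 0.1], "dr": [0, 0, 0.1092]},
    {"gripper": 0, "delta_pos": [1.86, -0.52, 0], "dr": [0, 0, 0.1092]},
    {"gripper": 0, "delta_pos": [1.79, -0.71, 0], "dr": [0, 0, 0.1092]},
    {"gripper": 0, "delta_pos": [1.7, -0.91, 0], "dr": [0, 0, 0.1092]},
    {"gripper": 0, "delta_pos": [0, 0, 0], "dr": [0, 0, 0]}
  ]
}}

```text
t: 4.93
ee_pos: [468.0, 128.2, 124.8]
orientation: [0.355, 1.547, 0.269]
ft_force: [-1.6, -0.4, -1.9]
width: 15.7
```

{"fn": "apply_moves", "kwargs": {
  "increments": [
    {"gripper": 0, "delta_pos": [0, 0, 0], "dr": [0, 0, 0]},
    {"gripper": 0, "delta_pos": [0, 0, 0], "dr": [0, 0, 0]},
    {"gripper": 0, "delta_pos": [0, 0, 0], "dr": [0, 0, 0]},
    {"gripper": 0, "delta_pos": [0, 0, 0], "dr": [0, 0, 0]},
    {"gripper": 0, "delta_pos": [0, 0, 0], "dr": [0, 0, 0]}
  ]
}}

```text
t: 5.35
ee_pos: [470.2, 132.1, 128.6]
orientation: [0.346, 1.542, 0.271]
ft_force: [0.2, -0.1, -1.9]
width: 15.9
```

```bash
python3 - <<'E'
from h import *
st()
rows(*bayT(17.5,0,75,25),n=2)
b=cam('side'); W=cloud(b)
cv2.imwrite('pics/s2.png',cv2.cvtColor(cv2.resize(b['img'][200:400,170:410],(720,600)),cv2.COLOR_RGB2BGR))
E
```

```text
t 5.35 p [470.2 132.1 128.6] x [ 0.015  0.383 -0.924] yaw 87.19 F [ 0.2 -0.1 -1.9] w 15.9 q [ 0.01  0.4   2.06  0.59  0.76 -1.96]
need 0.7 n 2 dworld [  0.3  -3.4 -29.2] dr/row [ 0.0015 -0.0025  0.0213]
0 [1.28, -0.71, 0.03]
1 [1.27, -0.74, 0.03]
```

View pics/s2.png

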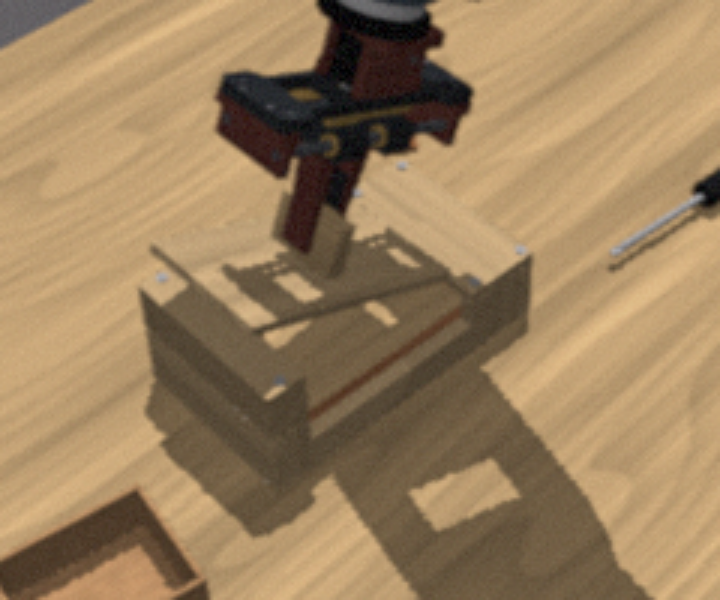

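The view shows the panel tilted over the opening, with its lower end at the lip near (470,285) and its upper end above the block near (200,290). It reached 22.5°, so joint-speed clipping cut the turn short and I'll go slower.

{"fn": "apply_moves", "kwargs": {
  "increments": [
    {"gripper": 0, "delta_pos": [0.85, -0.48, 0.02], "dr": [0.001, -0.002, 0.0142]},
    {"gripper": 0, "delta_pos": [0.85, -0.48, 0.02], "dr": [0.001, -0.002, 0.0142]},
    {"gripper": 0, "delta_pos": [0.85, -0.49, 0.02], "dr": [0.001, -0.002, 0.0142]},
    {"gripper": 0, "delta_pos": [0, 0, 0], "dr": [0, 0, 0]},
    {"gripper": 0, "delta_pos": [0, 0, 0], "dr": [0, 0, 0]}
  ]
}}

```text
t: 5.82
ee_pos: [469.9, 128.5, 98.5]
orientation: [0.383, 1.533, 0.3]
ft_force: [0.8, -0.1, -1.2]
width: 15.7
```

{"fn": "apply_moves", "kwargs": {
  "increments": [
    {"gripper": 0, "delta_pos": [0, 0, 0], "dr": [0, 0, 0]},
    {"gripper": 0, "delta_pos": [0, 0, 0], "dr": [0, 0, 0]},
    {"gripper": 0, "delta_pos": [0, 0, 0], "dr": [0, 0, 0]},
    {"gripper": 0, "delta_pos": [0, 0, 0], "dr": [0, 0, 0]},
    {"gripper": 0, "delta_pos": [0, 0, 0], "dr": [0, 0, 0]}
  ]
}}

```text
t: 6.23
ee_pos: [470.3, 128.4, 98.9]
orientation: [0.383, 1.532, 0.3]
ft_force: [-0.1, -0.6, -1.0]
width: 15.6
```

```bash
python3 - <<'E'
from h import *
st()
c=rows(*bayT(-5.5,0,65.6,24),n=3)
c=rows(*bayT(-15.2,0,61.7,22),n=2,cur=c)
E
```

```text
t 6.23 p [470.3 128.4  98.9] x [ 0.023  0.422 -0.906] yaw 86.91 F [-0.1 -0.6 -1. ] w 15.6 q [-0.02  0.46  2.07  0.7   0.72 -2.1 ]
need 0.6 n 3 dworld [ -0.9 -22.1  -8.7] dr/row [-0.0005  0.0001 -0.0059]
0 [-0.05, -0.79, 0.01]
1 [-0.05, -0.79, 0.01]
2 [-0.04, -0.79, 0.01]
need 0.3 n 2 dworld [-0.5 -8.8 -3.5] dr/row [-0.      0.     -0.0175]
0 [-0.02, -0.48, 0.0]
1 [-0.01, -0.48, 0.0]
```

{"fn": "apply_moves", "kwargs": {
  "increments": [
    {"gripper": 0, "delta_pos": [-0.05, -0.79, 0.01], "dr": [0, 0, -0.006]},
    {"gripper": 0, "delta_pos": [-0.05, -0.79, 0.01], "dr": [0, 0, -0.006]},
    {"gripper": 0, "delta_pos": [-0.05, -0.79, 0.01], "dr": [0, 0, -0.006]},
    {"gripper": 0, "delta_pos": [-0.02, -0.48, 0], "dr": [0, 0, -0.0175]},
    {"gripper": 0, "delta_pos": [-0.01, -0.48, 0], "dr": [0, 0, -0.0175]}
  ]
}}

```text
t: 6.65
ee_pos: [468.6, 96.2, 86.1]
orientation: [0.342, 1.54, 0.256]
ft_force: [-0.6, 0.8, -1.0]
width: 15.8
```

{"fn": "apply_moves", "kwargs": {
  "increments": [
    {"gripper": 0, "delta_pos": [0, 0, 0], "dr": [0, 0, 0]},
    {"gripper": 0, "delta_pos": [0, 0, 0], "dr": [0, 0, 0]},
    {"gripper": 0, "delta_pos": [0, 0, 0], "dr": [0, 0, 0]},
    {"gripper": 0, "delta_pos": [0, 0, 0], "dr": [0, 0, 0]},
    {"gripper": 0, "delta_pos": [0, 0, 0], "dr": [0, 0, 0]}
  ]
}}

```text
t: 7.07
ee_pos: [468.7, 97.4, 86.6]
orientation: [0.342, 1.54, 0.259]
ft_force: [-1.0, -0.5, -1.6]
width: 16.1
```

```bash
python3 - <<'E'
from h import *
st()
b=cam('side')
c=None
for a,n in [((-18.7,0,50.9,15),4),((-22.4,0,38.4,8),4),((-24.5,0,25,0),5)]: c=rows(*bayT(*a),n=n,cur=c)
cv2.imwrite('pics/s3.png',cv2.cvtColor(cv2.resize(b['img'][200:400,170:410],(720,600)),cv2.COLOR_RGB2BGR))
E
```

```text
t 7.07 p [468.7  97.4  86.6] x [ 0.019  0.374 -0.927] yaw 86.90 F [-1.  -0.5 -1.6] w 16.1 q [-0.06  0.48  2.08  0.63  0.69 -2.09]
need 1.0 n 4 dworld [ 0.2 -0.3 -9.6] dr/row [-0.0004 -0.0001 -0.0305]
0 [0.22, -0.1, 0.0]
1 [0.22, -0.09, 0.0]
2 [0.22, -0.08, 0.0]
3 [0.23, -0.08, 0.0]
need 1.0 n 4 dworld [ -0.   -0.5 -11.8] dr/row [-0.     -0.     -0.0305]
0 [0.28, -0.09, 0.0]
1 [0.29, -0.08, 0.0]
2 [0.29, -0.07, 0.0]
3 [0.29, -0.06, 0.0]
need 1.2 n 5 dworld [  0.1   1.7 -13.1] dr/row [ 0.     -0.     -0.0279]
0 [0.26, -0.0, -0.0]
1 [0.26, 0.0, -0.0]
2 [0.26, 0.01, -0.0]
3 [0.26, 0.02, -0.0]
4 [0.26, 0.03, -0.0]
```

View pics/s3.png

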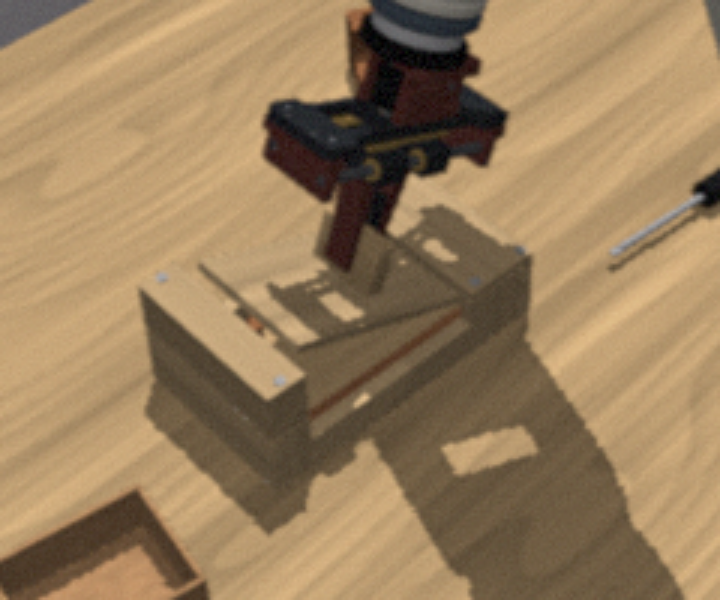

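The lower end is now under the lip at (465,300), and the upper end has cleared the block's inner face. Lowering.

{"fn": "apply_moves", "kwargs": {
  "increments": [
    {"gripper": 0, "delta_pos": [0.22, -0.1, 0], "dr": [0, 0, -0.0305]},
    {"gripper": 0, "delta_pos": [0.22, -0.09, 0], "dr": [0, 0, -0.0305]},
    {"gripper": 0, "delta_pos": [0.22, -0.08, 0], "dr": [0, 0, -0.0305]},
    {"gripper": 0, "delta_pos": [0.23, -0.08, 0], "dr": [0, 0, -0.0305]},
    {"gripper": 0, "delta_pos": [0, 0, 0], "dr": [0, 0, 0]}
  ]
}}

```text
t: 7.53
ee_pos: [468.6, 97.5, 76.9]
orientation: [0.246, 1.555, 0.163]
ft_force: [0.0, 0.3, -1.7]
width: 16.1
```

{"fn": "apply_moves", "kwargs": {
  "increments": [
    {"gripper": 0, "delta_pos": [0.28, -0.09, 0], "dr": [0, 0, -0.0305]},
    {"gripper": 0, "delta_pos": [0.29, -0.08, 0], "dr": [0, 0, -0.0305]},
    {"gripper": 0, "delta_pos": [0.29, -0.07, 0], "dr": [0, 0, -0.0305]},
    {"gripper": 0, "delta_pos": [0.29, -0.06, 0], "dr": [0, 0, -0.0305]},
    {"gripper": 0, "delta_pos": [0, 0, 0], "dr": [0, 0, 0]}
  ]
}}

```text
t: 7.95
ee_pos: [468.4, 96.9, 64.8]
orientation: [0.151, 1.565, 0.068]
ft_force: [-0.1, -0.1, -2.0]
width: 15.8
```

{"fn": "apply_moves", "kwargs": {
  "increments": [
    {"gripper": 0, "delta_pos": [0, 0, 0], "dr": [0, 0, 0]},
    {"gripper": 0, "delta_pos": [0, 0, 0], "dr": [0, 0, 0]},
    {"gripper": 0, "delta_pos": [0, 0, 0], "dr": [0, 0, 0]},
    {"gripper": 0, "delta_pos": [0, 0, 0], "dr": [0, 0, 0]},
    {"gripper": 0, "delta_pos": [0, 0, 0], "dr": [0, 0, 0]}
  ]
}}

```text
t: 8.37
ee_pos: [468.7, 96.2, 65.1]
orientation: [0.153, 1.565, 0.067]
ft_force: [-0.9, -1.0, -2.0]
width: 15.7
```

```bash
python3 - <<'E'
from h import *
st()
rows(*bayT(-24.5,0,25,0),n=5)
E
```

```text
t 8.37 p [468.7  96.2  65.1] x [ 0.007  0.14  -0.99 ] yaw 86.87 F [-0.9 -1.  -2. ] w 15.7 q [ 0.09  0.49  2.06  0.25  0.59 -1.64]
need 1.2 n 5 dworld [  0.2   2.  -13.1] dr/row [-0.0005 -0.0001 -0.028 ]
0 [0.27, 0.0, 0.0]
1 [0.27, 0.01, 0.0]
2 [0.27, 0.02, 0.0]
3 [0.26, 0.03, 0.0]
4 [0.26, 0.03, 0.0]
```

{"fn": "apply_moves", "kwargs": {
  "increments": [
    {"gripper": 0, "delta_pos": [0.27, 0, 0], "dr": [0, 0, -0.028]},
    {"gripper": 0, "delta_pos": [0.27, 0.01, 0], "dr": [0, 0, -0.028]},
    {"gripper": 0, "delta_pos": [0.27, 0.02, 0], "dr": [0, 0, -0.028]},
    {"gripper": 0, "delta_pos": [0.26, 0.03, 0], "dr": [0, 0, -0.028]},
    {"gripper": 0, "delta_pos": [0.26, 0.03, 0], "dr": [0, 0, -0.028]}
  ]
}}

```text
t: 8.78
ee_pos: [468.8, 98.3, 51.8]
orientation: [0.042, 1.571, -0.044]
ft_force: [-0.6, -0.3, -2.5]
width: 15.9
```

{"fn": "apply_moves", "kwargs": {
  "increments": [
    {"gripper": 0, "delta_pos": [0, 0, 0], "dr": [0, 0, 0]},
    {"gripper": 0, "delta_pos": [0, 0, 0], "dr": [0, 0, 0]},
    {"gripper": 0, "delta_pos": [0, 0, 0], "dr": [0, 0, 0]},
    {"gripper": 0, "delta_pos": [0, 0.3, 0], "dr": [0, 0, 0]},
    {"gripper": 0, "delta_pos": [0, 0.4, 0], "dr": [0, 0, 0]}
  ]
}}

```text
t: 9.2
ee_pos: [469.2, 105.2, 52.0]
orientation: [0.044, 1.571, -0.043]
ft_force: [0.3, 0.6, -2.0]
width: 16.0
```

{"fn": "apply_moves", "kwargs": {
  "increments": [
    {"gripper": 0, "delta_pos": [0, 0.4, 0], "dr": [0, 0, 0]},
    {"gripper": 0, "delta_pos": [0, 0.5, 0], "dr": [0, 0, 0]},
    {"gripper": 0, "delta_pos": [0, 0.4, 0], "dr": [0, 0, 0]},
    {"gripper": 0, "delta_pos": [0, 0, 0], "dr": [0, 0, 0]},
    {"gripper": 0, "delta_pos": [0, 0, 0], "dr": [0, 0, 0]}
  ]
}}

```text
t: 9.62
ee_pos: [469.8, 118.8, 51.9]
orientation: [0.042, 1.571, -0.042]
ft_force: [-0.0, -0.2, -1.8]
width: 15.8
```

```bash
python3 - <<'E'
from h import *
st()
rows(*bayT(-5,0,22.5,0),n=3)
b=cam('side')
cv2.imwrite('pics/s4.png',cv2.cvtColor(cv2.resize(b['img'][200:400,170:410],(720,600)),cv2.COLOR_RGB2BGR))
E
```

```text
t 9.62 p [469.8 118.8  51.9] x [-0.001 -0.    -1.   ] yaw 86.95 F [-0.  -0.2 -1.8] w 15.8 q [ 0.22  0.52  2.03 -0.    0.59 -1.29]
need 0.1 n 3 dworld [ 0.1 -1.1 -2.4] dr/row [-0.0003 -0.0003  0.0001]
0 [0.08, -0.04, 0.01]
1 [0.08, -0.04, 0.01]
2 [0.08, -0.04, 0.01]
```

View pics/s4.png

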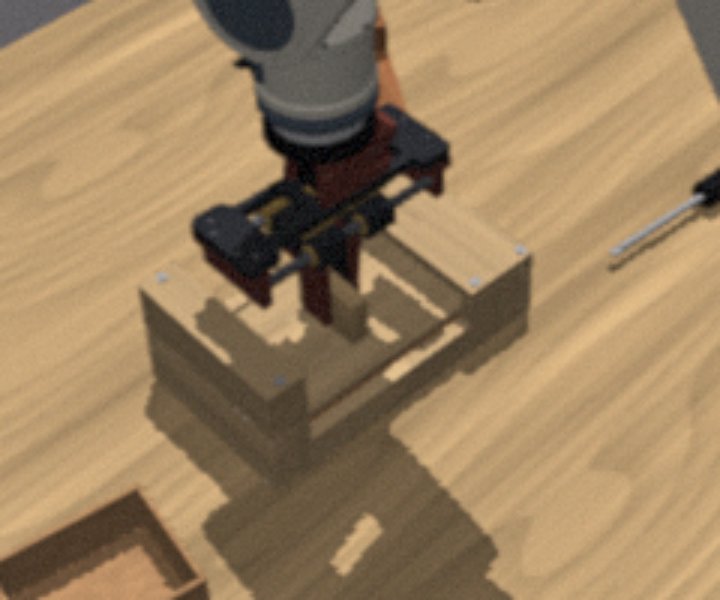

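The panel is level with both ends caught under the lip and the block. I'll lower the last bit and release.

{"fn": "apply_moves", "kwargs": {
  "increments": [
    {"gripper": 0, "delta_pos": [0.08, -0.04, 0], "dr": [0, 0, 0]},
    {"gripper": 0, "delta_pos": [0.08, -0.04, 0], "dr": [0, 0, 0]},
    {"gripper": 0, "delta_pos": [0.08, -0.04, 0], "dr": [0, 0, 0]},
    {"gripper": 0, "delta_pos": [0, 0, 0], "dr": [0, 0, 0]},
    {"gripper": 0, "delta_pos": [0, 0, 0], "dr": [0, 0, 0]}
  ]
}}

```text
t: 10.08
ee_pos: [469.7, 117.1, 49.4]
orientation: [0.043, 1.571, -0.043]
ft_force: [-0.3, 0.4, -1.4]
width: 15.8
```

{"fn": "apply_moves", "kwargs": {
  "increments": [
    {"gripper": 30, "delta_pos": [0, 0, 0], "dr": [0, 0, 0]},
    {"gripper": 40, "delta_pos": [0, 0, 0], "dr": [0, 0, 0]},
    {"gripper": 55, "delta_pos": [0, 0, 0], "dr": [0, 0, 0]},
    {"gripper": 55, "delta_pos": [0, 0, 0], "dr": [0, 0, 0]},
    {"gripper": 55, "delta_pos": [0, 0, 0], "dr": [0, 0, 0]}
  ]
}}

```text
t: 10.5
ee_pos: [469.9, 117.2, 49.6]
orientation: [0.042, 1.571, -0.043]
ft_force: [0.5, 0.2, -0.4]
width: 45.4
```

{"fn": "apply_moves", "kwargs": {
  "increments": [
    {"gripper": 55, "delta_pos": [0, 0, 0], "dr": [0, 0, 0]},
    {"gripper": 55, "delta_pos": [0, 0, 0], "dr": [0, 0, 0]},
    {"gripper": 55, "delta_pos": [-1, 0, 0], "dr": [0, 0, 0]},
    {"gripper": 55, "delta_pos": [-2.5, 0, 0], "dr": [0, 0, 0]},
    {"gripper": 55, "delta_pos": [-3.5, 0, 0], "dr": [0, 0, 0]}
  ]
}}

```text
t: 10.92
ee_pos: [467.9, 116.8, 118.8]
orientation: [0.041, 1.576, -0.044]
ft_force: [1.4, 0.1, -0.5]
width: 48.2
```

{"fn": "apply_moves", "kwargs": {
  "increments": [
    {"gripper": 90, "delta_pos": [-3.5, 0, 0], "dr": [0, 0, 0]},
    {"gripper": 90, "delta_pos": [-2.5, 0, 0], "dr": [0, 0, 0]},
    {"gripper": 90, "delta_pos": [-1, 0, 0], "dr": [0, 0, 0]},
    {"gripper": 90, "delta_pos": [0, 0, 0], "dr": [0, 0, 0]},
    {"gripper": 90, "delta_pos": [0, 0, 0], "dr": [0, 0, 0]}
  ]
}}

```text
t: 11.33
ee_pos: [469.7, 117.2, 189.4]
orientation: [0.042, 1.571, -0.043]
ft_force: [-0.3, 0.4, -0.1]
width: 77.3
```

```bash
cat >> h.py <<'E'
def panelfit(d):
    L=(cloud(d)-BO)@np.stack([BX,BY,BZ],1); x,y,z=L[...,0],L[...,1],L[...,2]
    m=(np.abs(x)<60)&(np.abs(y)<42)&(z>15)&(z<36)&~((np.abs(x+5)<22)&(np.abs(y)<36)); P=L[m]
    c=np.linalg.lstsq(np.c_[P[:,:2],np.ones(len(P))],P[:,2],rcond=None)[0]
    for _ in range(3):
        r=np.abs(P[:,2]-np.c_[P[:,:2],np.ones(len(P))]@c); Q=P[r<2.5]; c=np.linalg.lstsq(np.c_[Q[:,:2],np.ones(len(Q))],Q[:,2],rcond=None)[0]
    g=(np.abs(x+5)<25)&(np.abs(y)<40)&(z>40)&(z<58)
    r=cv2.minAreaRect(L[g][:,:2].astype(np.float32)) if g.sum()>5 else None
    print('n',len(Q),'slope x,y %.4f %.4f'%tuple(c[:2]),'top z at 0 %.1f'%c[2],'at y=-54 %.1f'%(c[2]-54*c[1]),'grip',r)
    e=(np.abs(x)<60)&(np.abs(z-(c[0]*x+c[1]*y+c[2]))<2)&(np.abs(y)<58); print('edges y',np.percentile(L[e][:,1],[.5,99.5]))
E
python3 - <<'E'
from h import *
st()
w=cam('wrist'); t=cam('top')
panelfit(w);panelfit(t); save(w,'w5.png')
W=cloud(t)
def rect(z0,z1,c,rad):
    Z=W[...,2]; m=(Z>z0)&(Z<z1)&(np.hypot(W[...,0]-c[0],W[...,1]-c[1])<rad)
    if m.sum()>5: print(m.sum(),cv2.minAreaRect(W[m][:,:2].astype(np.float32)))
rect(50,66,(686,-128),40)
rows([686,-128.7,150],down(59))
E
```

```text
t 11.33 p [469.7 117.2 189.4] x [-0. -0. -1.] yaw 86.90 F [-0.3  0.4 -0.1] w 77.3 q [ 0.22  0.28  1.97 -0.    0.9  -1.3 ]
n 7638 slope x,y 0.0002 0.0802 top z at 0 26.3 at y=-54 22.0 grip ((-6.5383148193359375, 26.785518646240234), (15.4715576171875, 2.6236345767974854), 2.146073341369629)
edges y [-53.97139911  52.67141434]
n 118 slope x,y 0.0051 0.0361 top z at 0 27.5 at y=-54 25.5 grip None
edges y [17.28037492 54.21092963]
179 ((685.8014526367188, -128.85256958007812), (30.147319793701172, 30.554643630981445), 58.89116668701172)
need 8.3 n 9 dworld [ 217.2 -245.7  -38. ] dr/row [ 0.0541 -0.0004  0.0002]
0 [0.42, -2.59, 2.56]
1 [0.42, -2.45, 2.7]
2 [0.42, -2.3, 2.82]
3 [0.42, -2.15, 2.94]
4 [0.42, -1.99, 3.06]
5 [0.42, -1.82, 3.16]
6 [0.42, -1.64, 3.25]
7 [0.42, -1.47, 3.34]
8 [0.42, -1.28, 3.41]
```

View pics/w5.png

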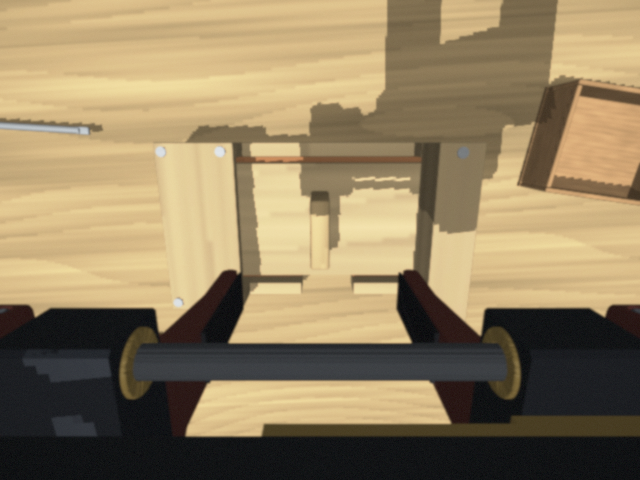

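The released panel rests tipped 0.080 rad towards the low ledge, with x ≈ -6. Both ends are caught, so step 2 looks met. Next is the wedge.

{"fn": "apply_moves", "kwargs": {
  "increments": [
    {"gripper": 100, "delta_pos": [0.42, -2.59, 2.56], "dr": [0.0541, 0, 0]},
    {"gripper": 100, "delta_pos": [0.42, -2.45, 2.7], "dr": [0.0541, 0, 0]},
    {"gripper": 100, "delta_pos": [0.42, -2.3, 2.82], "dr": [0.0541, 0, 0]},
    {"gripper": 100, "delta_pos": [0.42, -2.15, 2.94], "dr": [0.0541, 0, 0]},
    {"gripper": 100, "delta_pos": [0.42, -1.99, 3.06], "dr": [0.0541, 0, 0]}
  ]
}}

```text
t: 11.85
ee_pos: [590.4, -20.6, 165.8]
orientation: [0.256, 1.56, -0.257]
ft_force: [0.3, -0.2, -0.2]
width: 87.9
```

{"fn": "apply_moves", "kwargs": {
  "increments": [
    {"gripper": 100, "delta_pos": [0.42, -1.82, 3.16], "dr": [0.0541, 0, 0]},
    {"gripper": 100, "delta_pos": [0.42, -1.64, 3.25], "dr": [0.0541, 0, 0]},
    {"gripper": 100, "delta_pos": [0.42, -1.47, 3.34], "dr": [0.0541, 0, 0]},
    {"gripper": 100, "delta_pos": [0.42, -1.28, 3.41], "dr": [0.0541, 0, 0]},
    {"gripper": 100, "delta_pos": [0, 0, 0], "dr": [0, 0, 0]}
  ]
}}

```text
t: 12.27
ee_pos: [689.3, -133.1, 147.8]
orientation: [0.427, 1.53, -0.43]
ft_force: [-0.8, 0.3, -0.6]
width: 87.8
```

{"fn": "apply_moves", "kwargs": {
  "increments": [
    {"gripper": 100, "delta_pos": [0, 0, 0], "dr": [0, 0, 0]},
    {"gripper": 100, "delta_pos": [0, 0, 0], "dr": [0, 0, 0]},
    {"gripper": 100, "delta_pos": [0, 0, 0], "dr": [0, 0, 0]},
    {"gripper": 100, "delta_pos": [0, 0, 0], "dr": [0, 0, 0]},
    {"gripper": 100, "delta_pos": [0, 0, 0], "dr": [0, 0, 0]}
  ]
}}

```text
t: 12.68
ee_pos: [686.7, -127.3, 151.7]
orientation: [0.423, 1.53, -0.423]
ft_force: [-0.4, -0.6, -0.1]
width: 88.0
```

```bash
python3 - <<'E'
from h import *
st()
w=cam('wrist'); W=cloud(w); Z=W[...,2]
r0=np.hypot(W[...,0]-686,W[...,1]+129)
for z0,z1,c,rad in [(50,64,(686,-129),35),(4,64,(644,-102),85)]:
    m=(Z>z0)&(Z<z1)&(np.hypot(W[...,0]-c[0],W[...,1]-c[1])<rad); n,l,s,_=cv2.connectedComponentsWithStats(m.astype(np.uint8)); m=l==1+np.argmax(s[1:,4])
    print(m.sum(),cv2.minAreaRect(W[m][:,:2].astype(np.float32)), np.median(W[m][:,2]))
rows([686,-128.8,34],down(59),n=4)
E
```

```text
t 12.68 p [ 686.7 -127.3  151.7] x [-0.001 -0.    -1.   ] yaw 59.09 F [-0.4 -0.6 -0.1] w 88.0 q [-0.2   0.62  1.5  -0.    1.02 -1.23]
1671 ((687.186279296875, -127.9993896484375), (29.83085823059082, 30.015851974487305), 58.99419403076172) 57.82396131498652
6676 ((644.2418823242188, -102.64468383789062), (29.85584259033203, 129.8070068359375), 59.36183166503906) 23.188018957714576
need 2.9 n 4 dworld [  -0.9   -1.3 -117.9] dr/row [ 0.0003 -0.0001  0.0001]
0 [2.95, -0.04, -0.0]
1 [2.95, -0.04, -0.0]
2 [2.95, -0.04, -0.0]
3 [2.95, -0.04, -0.0]
```

{"fn": "apply_moves", "kwargs": {
  "increments": [
    {"gripper": 100, "delta_pos": [2.9, -0.08, -0.06], "dr": [0, 0, 0]},
    {"gripper": 100, "delta_pos": [3.4, 0, 0], "dr": [0, 0, 0]},
    {"gripper": 70, "delta_pos": [3.2, 0, 0], "dr": [0, 0, 0]},
    {"gripper": 60, "delta_pos": [2.25, 0, 0], "dr": [0, 0, 0]},
    {"gripper": 50, "delta_pos": [0, 0, 0], "dr": [0, 0, 0]}
  ]
}}

```text
t: 13.15
ee_pos: [682.4, -127.6, 29.1]
orientation: [0.423, 1.538, -0.425]
ft_force: [-0.6, -0.2, 0.2]
width: 71.5
```

{"fn": "apply_moves", "kwargs": {
  "increments": [
    {"gripper": 0, "delta_pos": [0, 0, 0], "dr": [0, 0, 0]},
    {"gripper": 0, "delta_pos": [0, 0, 0], "dr": [0, 0, 0]},
    {"gripper": 0, "delta_pos": [0, 0, 0], "dr": [0, 0, 0]},
    {"gripper": 0, "delta_pos": [0, 0, 0], "dr": [0, 0, 0]},
    {"gripper": 0, "delta_pos": [0, 0, 0], "dr": [0, 0, 0]}
  ]
}}

```text
t: 13.57
ee_pos: [687.1, -129.0, 35.8]
orientation: [0.424, 1.527, -0.424]
ft_force: [0.4, 0.3, 0.5]
width: 37.8
```

{"fn": "apply_moves", "kwargs": {
  "increments": [
    {"gripper": 0, "delta_pos": [0, 0, 0], "dr": [0, 0, 0]},
    {"gripper": 0, "delta_pos": [0, 0, 0], "dr": [0, 0, 0]},
    {"gripper": 0, "delta_pos": [0, 0, 0], "dr": [0, 0, 0]},
    {"gripper": 0, "delta_pos": [0, 0, 0], "dr": [0, 0, 0]},
    {"gripper": 0, "delta_pos": [0, 0, 0], "dr": [0, 0, 0]}
  ]
}}

```text
t: 13.98
ee_pos: [686.7, -128.9, 35.1]
orientation: [0.424, 1.528, -0.424]
ft_force: [-1.0, 0.5, 5.5]
width: 29.8
```

```bash
python3 - <<'E'
from h import *
o=st()
# lift 20, go to bay y=-210 (tip y=-95), yaw 87
p,R=np.array(o['ee_pos']),Rn.from_rotvec(o['orientation']).as_matrix()
z=p[2]
c=(p+[0,0,20],R)
g=lambda y,dz:(BO+y*BY+0*BX+[0,0,z+dz],down(87.0))
c=rows(*g(-205,20),cur=c)
E
```

```text
t 13.98 p [ 686.7 -128.9   35.1] x [ 0. -0. -1.] yaw 59.01 F [-1.   0.5  5.5] w 29.8 q [-0.2   0.76  1.54 -0.    0.84 -1.23]
need 6.0 n 7 dworld [-11.8 240.9   0. ] dr/row [-0.0698  0.0001  0.    ]
0 [-0.0, 2.86, -1.92]
1 [-0.0, 2.99, -1.71]
2 [-0.0, 3.1, -1.5]
3 [-0.0, 3.2, -1.28]
4 [-0.0, 3.28, -1.05]
5 [-0.0, 3.35, -0.82]
6 [-0.0, 3.4, -0.59]
```

{"fn": "apply_moves", "kwargs": {
  "increments": [
    {"gripper": 0, "delta_pos": [-0.3, 0, 0], "dr": [0, 0, 0]},
    {"gripper": 0, "delta_pos": [-0.7, 0, 0], "dr": [0, 0, 0]},
    {"gripper": 0, "delta_pos": [-1, 0, 0], "dr": [0, 0, 0]},
    {"gripper": 0, "delta_pos": [0, 2.86, -1.92], "dr": [-0.0698, 0, 0]},
    {"gripper": 0, "delta_pos": [0, 2.99, -1.71], "dr": [-0.0698, 0, 0]}
  ]
}}

```text
t: 14.4
ee_pos: [683.6, -61.1, 55.6]
orientation: [0.315, 1.546, -0.315]
ft_force: [0.1, 0.9, -2.1]
width: 29.9
```

{"fn": "apply_moves", "kwargs": {
  "increments": [
    {"gripper": 0, "delta_pos": [0, 3.1, -1.5], "dr": [-0.0698, 0, 0]},
    {"gripper": 0, "delta_pos": [0, 3.2, -1.28], "dr": [-0.0698, 0, 0]},
    {"gripper": 0, "delta_pos": [0, 3.28, -1.05], "dr": [-0.0698, 0, 0]},
    {"gripper": 0, "delta_pos": [0, 3.35, -0.82], "dr": [-0.0698, 0, 0]},
    {"gripper": 0, "delta_pos": [0, 3.4, -0.59], "dr": [-0.0698, 0, 0]}
  ]
}}

```text
t: 14.82
ee_pos: [674.3, 113.8, 54.9]
orientation: [0.038, 1.571, -0.039]
ft_force: [-0.2, -0.0, -0.9]
width: 29.9
```

{"fn": "apply_moves", "kwargs": {
  "increments": [
    {"gripper": 0, "delta_pos": [0, 0, 0], "dr": [0, 0, 0]},
    {"gripper": 0, "delta_pos": [0, 0, 0], "dr": [0, 0, 0]},
    {"gripper": 0, "delta_pos": [0, 0, 0], "dr": [0, 0, 0]},
    {"gripper": 0, "delta_pos": [0, 0, 0], "dr": [0, 0, 0]},
    {"gripper": 0, "delta_pos": [0, 0, 0], "dr": [0, 0, 0]}
  ]
}}

```text
t: 15.23
ee_pos: [674.5, 110.7, 54.1]
orientation: [0.042, 1.571, -0.043]
ft_force: [0.5, 0.7, -0.6]
width: 29.9
```

```bash
python3 - <<'E'
from h import *
o=st()
w=cam('wrist'); save(w,'w6.png'); L=(cloud(w)-BO)@np.stack([BX,BY,BZ],1); x,y,z=L[...,0],L[...,1],L[...,2]
print('TCP bay',(np.array(o['ee_pos'])-BO)@np.stack([BX,BY,BZ],1))
# rail pieces at z~30, y -59..-71
m=(np.abs(z-30)<4)&(y<-57)&(y>-73)&(np.abs(x)<74); print('rail y',np.percentile(L[m][:,1],[1,99]),'notch x',L[m&(x<0)][:,0].max() if (m&(x<0)).any() else None, L[m&(x>0)][:,0].min() if (m&(x>0)).any() else None)
m=(z>22)&(z<60)&(np.abs(x)<22)&(y<-85)&(y>-175); q=L[m]; print('wedge ramp x',np.percentile(q[:,0],[1,99]),len(q),'tip y',np.percentile(L[(z>22)&(np.abs(x)<14)&(y<-72)][:,1],99.5))
c=np.polyfit(q[:,1],q[:,2],1);print('ramp slope',c, 'tip z at y=-90: %.1f'%np.polyval(c,-90))
panelfit(w)
E
```

```text
t 15.23 p [674.5 110.7  54.1] x [-0.001 -0.    -1.   ] yaw 86.88 F [ 0.5  0.7 -0.6] w 29.9 q [ 0.15  0.72  1.57 -0.    0.85 -1.37]
TCP bay [  -1.31096422 -204.66414175   54.13997306]
rail y [-72.23371786 -72.23371786] notch x -59.89677621702961 None
wedge ramp x [-16.16211385  13.10566011] 11794 tip y -90.99639511580602
ramp slope [-0.24957094  2.65482514] tip z at y=-90: 25.1
n 0 slope x,y 0.0000 0.0000 top z at 0 0.0 at y=-54 0.0 grip NoneTraceback (most recent call last):
  File "<stdin>", line 9, in <module>
  File "h.py", line 41, in panelfit
    e=(np.abs(x)<60)&(np.abs(z-(c[0]*x+c[1]*y+c[2]))<2)&(np.abs(y)<58); print('edges y',np.percentile(L[e][:,1],[.5,99.5]))
                                                                                        ~~~~~~~~~~~~~^^^^^^^^^^^^^^^^^^^^^
    return _quantile_unchecked(
        a, q, axis, out, overwrite_input, method, keepdims, weights)
    return _ureduce(a,
                    func=_quantile_ureduce_func,
    ...<5 lines>...
                    overwrite_input=overwrite_input,
                    method=method)
    r = func(a, **kwargs)
    result = _quantile(arr,
                       quantiles=q,
    ...<2 lines>...
                       out=out,
                       weights=wgt)
    slices_having_nans = np.isnan(arr[-1, ...])
                                  ~~~^^^^^^^^^
IndexError: index -1 is out of bounds for axis 0 with size 0
```

View pics/w6.png

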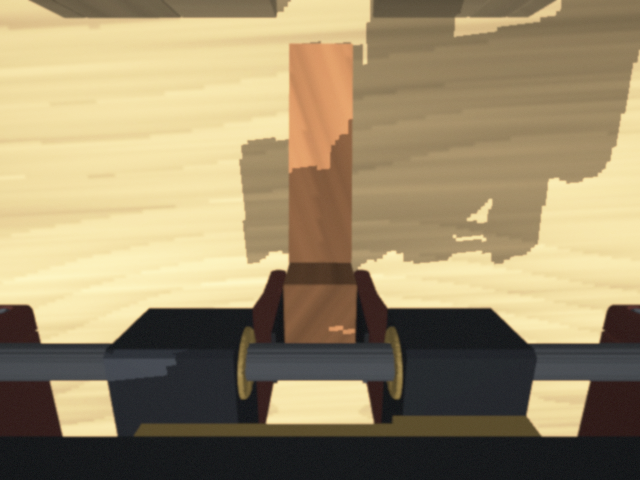

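The wedge is held square. Its tip is at (320,43), in line with the notch (edges at 282 and 370). I'll lower it and push it in.

{"fn": "apply_moves", "kwargs": {
  "increments": [
    {"gripper": 0, "delta_pos": [0.7, 0.13, 0], "dr": [0, 0, 0]},
    {"gripper": 0, "delta_pos": [0.7, 0, 0], "dr": [0, 0, 0]},
    {"gripper": 0, "delta_pos": [0.45, 0, 0], "dr": [0, 0, 0]},
    {"gripper": 0, "delta_pos": [0, 0, 0], "dr": [0, 0, 0]},
    {"gripper": 0, "delta_pos": [0, 0, 0], "dr": [0, 0, 0]}
  ]
}}

```text
t: 15.7
ee_pos: [674.1, 113.2, 34.7]
orientation: [0.041, 1.572, -0.042]
ft_force: [-0.3, -0.7, -0.1]
width: 29.9
```

{"fn": "apply_moves", "kwargs": {
  "increments": [
    {"gripper": 0, "delta_pos": [0, 0, -0.5], "dr": [0, 0, 0]},
    {"gripper": 0, "delta_pos": [0, 0, -1], "dr": [0, 0, 0]},
    {"gripper": 0, "delta_pos": [0, 0, -1.2], "dr": [0, 0, 0]},
    {"gripper": 0, "delta_pos": [0, 0, -1], "dr": [0, 0, 0]},
    {"gripper": 0, "delta_pos": [0, 0, -0.8], "dr": [0, 0, 0]}
  ]
}}

```text
t: 16.12
ee_pos: [627.5, 115.8, 35.2]
orientation: [0.041, 1.573, -0.041]
ft_force: [-0.6, 0.7, -2.2]
width: 30.0
```

```bash
python3 - <<'E'
from h import *
o=st(); print('TCP bay',(np.array(o['ee_pos'])-BO)@np.stack([BX,BY,BZ],1))
E
```

```text
t 16.12 p [627.5 115.8  35.2] x [-0.002 -0.    -1.   ] yaw 87.01 F [-0.6  0.7 -2.2] w 30.0 q [ 0.16  0.7   1.69 -0.    0.76 -1.35]
TCP bay [   1.36690404 -157.46540295   35.22888159]
```

{"fn": "apply_moves", "kwargs": {
  "increments": [
    {"gripper": 0, "delta_pos": [0, -0.1, -0.8], "dr": [0, 0, 0]},
    {"gripper": 0, "delta_pos": [0, 0, -0.8], "dr": [0, 0, 0]},
    {"gripper": 0, "delta_pos": [0, 0, -0.7], "dr": [0, 0, 0]},
    {"gripper": 0, "delta_pos": [0, 0, -0.6], "dr": [0, 0, 0]},
    {"gripper": 0, "delta_pos": [0, 0, -0.5], "dr": [0, 0, 0]}
  ]
}}

```text
t: 16.53
ee_pos: [595.1, 116.6, 35.6]
orientation: [0.041, 1.571, -0.041]
ft_force: [0.9, -0.2, -1.7]
width: 29.8
```

{"fn": "apply_moves", "kwargs": {
  "increments": [
    {"gripper": 0, "delta_pos": [0, 0, -0.3], "dr": [0, 0, 0]},
    {"gripper": 0, "delta_pos": [0, 0, -0.3], "dr": [0, 0, 0]},
    {"gripper": 0, "delta_pos": [0, 0, 0], "dr": [0, 0, 0]},
    {"gripper": 0, "delta_pos": [0, 0, 0], "dr": [0, 0, 0]},
    {"gripper": 0, "delta_pos": [0, 0, 0], "dr": [0, 0, 0]}
  ]
}}

```text
t: 16.95
ee_pos: [589.5, 116.9, 35.5]
orientation: [0.041, 1.572, -0.041]
ft_force: [-0.7, -0.5, -2.1]
width: 29.5
```

```bash
python3 - <<'E'
from h import *
o=st(); print('TCP bay',(np.array(o['ee_pos'])-BO)@np.stack([BX,BY,BZ],1))
for n in ('wrist','side'):
    w=cam(n); save(w,n+'7.png')
    try: panelfit(w)
    except Exception as e: print(n,e)
E
```

```text
t 16.95 p [589.5 116.9  35.5] x [-0.001 -0.    -1.   ] yaw 87.00 F [-0.7 -0.5 -2.1] w 29.5 q [ 0.18  0.66  1.77 -0.    0.71 -1.34]
TCP bay [   0.40964339 -119.39819256   35.45768604]
n 24081 slope x,y 0.0003 0.0402 top z at 0 27.9 at y=-54 25.8 grip ((-6.156979560852051, -26.371274948120117), (15.3974027633667, 2.186009407043457), 4.384571552276611)
edges y [-49.64304283   5.84527264]
n 637 slope x,y -0.0026 0.0381 top z at 0 28.5 at y=-54 26.4 grip ((1.2910385131835938, 5.702913284301758), (15.376163482666016, 61.56642150878906), 12.526683807373047)
edges y [-48.85211415  57.80066874]
```

View pics/wrist7.png

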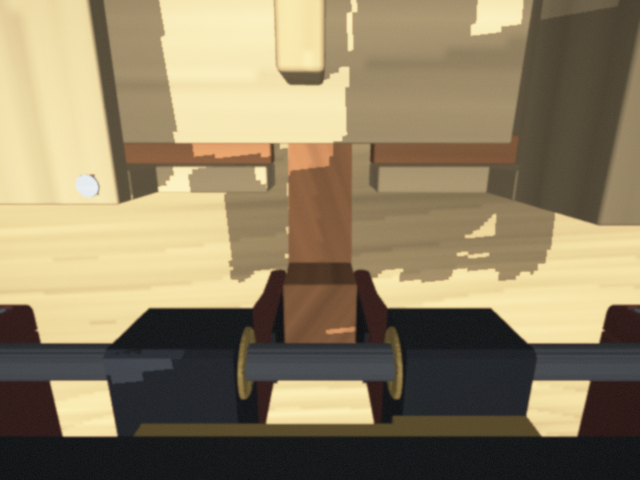

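The wedge is under the panel's low edge and the slope is down to 0.040. That needs about 17 mm more.

{"fn": "apply_moves", "kwargs": {
  "increments": [
    {"gripper": 0, "delta_pos": [0, 0, -0.4], "dr": [0, 0, 0]},
    {"gripper": 0, "delta_pos": [0, 0, -0.4], "dr": [0, 0, 0]},
    {"gripper": 0, "delta_pos": [0, 0, -0.4], "dr": [0, 0, 0]},
    {"gripper": 0, "delta_pos": [0, 0, -0.3], "dr": [0, 0, 0]},
    {"gripper": 0, "delta_pos": [0, 0, -0.2], "dr": [0, 0, 0]}
  ]
}}

```text
t: 17.47
ee_pos: [571.9, 117.8, 35.6]
orientation: [0.041, 1.572, -0.041]
ft_force: [0.6, 0.2, -2.9]
width: 29.9
```

{"fn": "apply_moves", "kwargs": {
  "increments": [
    {"gripper": 0, "delta_pos": [0, 0, 0], "dr": [0, 0, 0]},
    {"gripper": 0, "delta_pos": [0, 0, 0], "dr": [0, 0, 0]},
    {"gripper": 0, "delta_pos": [0, 0, 0], "dr": [0, 0, 0]},
    {"gripper": 0, "delta_pos": [0, 0, 0], "dr": [0, 0, 0]},
    {"gripper": 0, "delta_pos": [0, 0, 0], "dr": [0, 0, 0]}
  ]
}}

```text
t: 17.88
ee_pos: [572.5, 117.8, 35.5]
orientation: [0.041, 1.571, -0.041]
ft_force: [-1.3, 0.0, -1.5]
width: 30.0
```

```bash
python3 - <<'E'
from h import *
o=st(); print('TCP bay',(np.array(o['ee_pos'])-BO)@np.stack([BX,BY,BZ],1))
for n in ('wrist','side'): panelfit(cam(n))
E
```

```text
t 17.88 p [572.5 117.8  35.5] x [-0.001 -0.    -1.   ] yaw 87.00 F [-1.3  0.  -1.5] w 30.0 q [ 0.18  0.65  1.81 -0.    0.68 -1.34]
TCP bay [   0.41253887 -102.40130525   35.52628848]
n 31114 slope x,y 0.0002 -0.0049 top z at 0 30.0 at y=-54 30.3 grip ((-5.946573257446289, -25.134973526000977), (14.926135063171387, 1.712219476699829), 5.753921985626221)
edges y [-49.12985317  22.18962101]
n 654 slope x,y 0.0009 -0.0113 top z at 0 30.5 at y=-54 31.1 grip ((2.217273235321045, 6.922599792480469), (18.136693954467773, 61.53070068359375), 14.068129539489746)
edges y [-49.13765565  57.45871074]
```

{"fn": "apply_moves", "kwargs": {
  "increments": [
    {"gripper": 0, "delta_pos": [0.04, 0, 0], "dr": [0, 0, 0]},
    {"gripper": 40, "delta_pos": [0, 0, 0], "dr": [0, 0, 0]},
    {"gripper": 50, "delta_pos": [0, 0, 0], "dr": [0, 0, 0]},
    {"gripper": 60, "delta_pos": [0, 0, 0], "dr": [0, 0, 0]},
    {"gripper": 60, "delta_pos": [0, 0, 0], "dr": [0, 0, 0]}
  ]
}}

```text
t: 18.4
ee_pos: [572.7, 117.8, 35.3]
orientation: [0.041, 1.571, -0.041]
ft_force: [-0.4, -0.6, -1.0]
width: 50.7
```

{"fn": "apply_moves", "kwargs": {
  "increments": [
    {"gripper": 60, "delta_pos": [0, 0, 0], "dr": [0, 0, 0]},
    {"gripper": 60, "delta_pos": [-1, 0, 0], "dr": [0, 0, 0]},
    {"gripper": 60, "delta_pos": [-2.5, 0, 0], "dr": [0, 0, 0]},
    {"gripper": 60, "delta_pos": [-3.5, 0, 0], "dr": [0, 0, 0]},
    {"gripper": 60, "delta_pos": [-3.5, 0, 0], "dr": [0, 0, 0]}
  ]
}}

```text
t: 18.82
ee_pos: [571.8, 117.7, 141.2]
orientation: [0.041, 1.573, -0.042]
ft_force: [1.8, -0.4, -0.6]
width: 52.7
```

{"fn": "apply_moves", "kwargs": {
  "increments": [
    {"gripper": 60, "delta_pos": [-3, 0, 0], "dr": [0, 0, 0]},
    {"gripper": 60, "delta_pos": [-1.5, 0, 0], "dr": [0, 0, 0]},
    {"gripper": 60, "delta_pos": [0, 0, 0], "dr": [0, 0, 0]},
    {"gripper": 60, "delta_pos": [0, 0, 0], "dr": [0, 0, 0]},
    {"gripper": 60, "delta_pos": [0, 0, 0], "dr": [0, 0, 0]}
  ]
}}

```text
t: 19.23
ee_pos: [571.9, 117.7, 184.4]
orientation: [0.041, 1.573, -0.041]
ft_force: [0.2, -0.3, 0.2]
width: 52.7
```

```bash
python3 - <<'E'
from h import *
o=st(); w=cam('wrist'); save(w,'w8.png')
panelfit(w); panelfit(cam('side'))
L=(cloud(w)-BO)@np.stack([BX,BY,BZ],1); x,y,z=L[...,0],L[...,1],L[...,2]
m=(np.abs(x)<40)&(y<-75)&(y>-140)&(z>50)&(z<66); print('wedge block',cv2.minAreaRect(L[m][:,:2].astype(np.float32)),np.median(z[m]),np.polyfit(L[m][:,1],L[m][:,2],1)[0])
m=(np.abs(z-30)<4)&(y>60)&(y<70)&(np.abs(x)<70); print('rail top z',np.median(z[m]),m.sum())
m=(np.abs(z-30)<5)&(y<-60)&(y>-70)&(np.abs(x)<70)&(np.abs(x)>27); print('rail- top z',np.median(z[m]),m.sum())
d=cam('top'); W=cloud(d); Z=W[...,2]
for c,rad,z0,z1 in [((415,371),90,35,55),((718,-311),50,60,90),((368,-187),115,5,40)]:
    m=(Z>z0)&(Z<z1)&(np.hypot(W[...,0]-c[0],W[...,1]-c[1])<rad); print(m.sum(),cv2.minAreaRect(W[m][:,:2].astype(np.float32))[0])
E
```

```text
t 19.23 p [571.9 117.7 184.4] x [-0.002 -0.    -1.   ] yaw 87.00 F [ 0.2 -0.3  0.2] w 52.7 q [ 0.18  0.42  1.76 -0.    0.97 -1.34]
n 10511 slope x,y 0.0000 0.0046 top z at 0 29.6 at y=-54 29.3 grip ((-5.741480350494385, -25.789676666259766), (12.95978832244873, 0.39640000462532043), 1.9666863679885864)
edges y [-49.64174751  57.59992601]
n 683 slope x,y -0.0019 0.0048 top z at 0 30.0 at y=-54 29.8 grip ((-4.053915500640869, 5.093561172485352), (17.25042152404785, 64.22383880615234), 1.9379794597625732)
edges y [-54.48484148  57.38682393]
wedge block ((-0.1360769271850586, -102.11029052734375), (30.145000457763672, 29.6704158782959), 89.29779052734375) 57.8561050270498 -0.04061046766768931
rail top z 29.718608283518222 2581
rail- top z 29.883529720778277 1089
0 (0.0, 0.0)
456 (717.4703979492188, -310.47235107421875)
601 (362.5980224609375, -193.04063415527344)
```

View pics/w8.png

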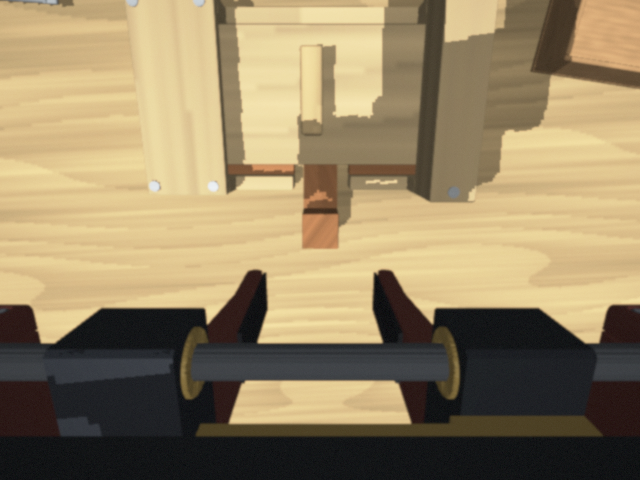

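The panel is level and flush with the wedge in place. One doubtful number is the wedge block's top slope of -0.04. I'll recheck it on interior points only, and check that nothing creeps.

```bash
python3 - <<'E'
from h import *
o=st(); w=cam('wrist')
panelfit(w)
L=(cloud(w)-BO)@np.stack([BX,BY,BZ],1); x,y,z=L[...,0],L[...,1],L[...,2]
m=(np.abs(x)<12)&(np.abs(y+102)<12)&(np.abs(z-58)<6); P=L[m]; print('block top plane',np.linalg.lstsq(np.c_[P[:,:2]-[0,-102],np.ones(len(P))],P[:,2],rcond=None)[0],len(P))
m=(np.abs(x)<12)&(y>-85)&(y<-58)&(z>12)&(z<40); P=L[m]; print('ramp',np.polyfit(P[:,1],P[:,2],1),len(P))
s=cam('side'); W=cloud(s); Z=W[...,2]; m=(Z>35)&(Z<55)&(np.hypot(W[...,0]-415,W[...,1]-371)<90); print('box',cv2.minAreaRect(W[m][:,:2].astype(np.float32))[0])
E
```

```text
t 19.38 p [571.7 117.6 183.6] x [-0.004 -0.001 -1.   ] yaw 87.00 F [-0.2 -0.3 -0.7] w 52.9 q [ 0.18  0.42  1.76 -0.    0.97 -1.34]
n 10621 slope x,y 0.0002 0.0045 top z at 0 29.6 at y=-54 29.3 grip None
edges y [-49.18119896  57.30474709]
block top plane [ 5.81346768e-03 -1.54923174e-03  5.79010724e+01] 813
ramp [-0.24641582  9.27813201] 860
box (416.1077575683594, 373.43804931640625)
```

```bash
python3 -c "
from h import *
ctrl.close_job(); st()"
```

```text
the job is handed in; nothing more can be done
the job is handed in; nothing more can be done
```

I fitted the panel into the bay and pushed the wedge through the notch until the panel was level. I then let go of everything and handed the job in at about 19.4 s. No verdict was reported.

- **Fitting:** I tilted the panel to about 25° and fed one end under the flat lip. Then I lowered the other end past the tall block, slid it back and released it. It rested on both ledges tipped 0.080 rad, with x about -6 mm.
- **Panel at the end:** the slope is about 0.005 rad and the top is at z 29.6, against 29.7–29.9 for the rails. It sits about 4 mm towards the robot side, inside the ±12 mm limit, and two readings showed no creep.
- **Wedge at the end:** it is upright, with its block top within 0.006 rad of level. I inferred contact with the panel from the ramp height at the edge (about 21.6 mm) and did not measure the force directly.
- **Bystanders:**
  - The jar was within about 1 mm of its start.
  - The box was within about 3 mm, seen by the side camera because the arm hid it from the top camera.
  - The screwdriver's last fit was about 8 mm off. I did not confirm the cause, but nothing was moved near it.
- **Checks that disagreed:**
  - A first fit of the wedge block's top slope read -0.04. It became -0.0015 when I used only interior points, so the first value was edge noise.
  - The first tilt came up short at 22.5° because joint speed clipped the move. I corrected it with slower rows.

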